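# Shut the modeller's parts case: flap down, then lid

## Task

Close up the open wooden parts case with your fingertips: first push the upright inner flap over and press it down flat onto its ledges, and only then swing the lid over and press it gently until it is fully shut. Do not pinch or lift anything, do not slam the lid or press hard, and leave the case and the things around it standing where they are; the clasps need not be fastened.

Things in the scene. Friction and masses are not known exactly. Their poses are not given: they have to be found in the camera images.
- case: Open wooden parts case, loose on rubber feet, 1.4 to 2.2 kg in all. 200 mm deep along its x, 280 mm long along its y, rim 55 mm above the table, walls 7 mm. Origin: centre of its underside, z up. +x points to the long side with the lid's hinge, -x to the front with handle and clasps. Half y > 0: open troughs, contents below the rim. Half y < 0: small bits, covered by the flap.
- flap (a joint): Angle of the inner flap, rad: 0 = flat on its ledges over the y < 0 half, its top face then 54 mm above the table; 1.57 = upright (range 0 to 1.75; starts 1.45 to 1.70). Stiff hinge: stays at any angle; wants 0.6 to 1.5 N square to it 100 mm from the hinge. Upright, its upper face looks to the case's +y; it is folded by pushing that face towards -y, then down.
- flap_hinge (a point): Point on the flap's upper face beside its hinge line, middle of its length; axes turn with the flap: z = outward normal of that face, -y runs to the free edge. The hinge line is parallel to the case's x axis, at case y = 0, 50 mm above the table; the upper face lies 4 mm along z from it.
- flap_edge (a point): Middle of the flap's free edge, level with its upper face, 127.5 mm from flap_hinge, same axes. The flap is a plain board 178 mm along the case's x, 4 mm thick; in the middle of the free edge is a finger notch, 30 mm wide along x and 14 mm deep, so this point lies in the notch's mouth.
- lid (a joint): Angle of the lid, rad: 0 = shut with its frame on the rim, its outer face then 75.5 mm above the table; 1.57 = upright (range 0 to 1.95; starts 1.65 to 1.85, leaning back). Stiff hinge: stays at any angle; wants up to 5 N square to it 165 mm from the hinge. Open, its outer face looks to the case's +x, away from the case; it is shut by pushing that face towards -x, then down.
- lid_hinge (a point): Point on the lid's hinge line, middle of its length; axes turn with the lid: z = outward normal of the outer face, which lies 20 mm along z; -x runs to the front edge. The hinge line is parallel to the case's y axis, at case x = +100 mm, 55.5 mm above the table.
- lid_edge (a point): Middle of the lid's front edge on its outer face, 200 mm from the hinge line, same axes. The lid is a shallow framed tray, 200 mm from hinge to front edge, 280 mm along the case's y, 20 mm thick over its frame.
- paint: Small closed paint bottle, white with a black cap, 30 mm in diameter, 75 mm tall, standing loose in front of the case (its -x side). Origin at the centre of its foot.
- pot: Empty clear plastic cup, 68 mm across the mouth, 70 mm tall, standing loose in front of the case. Origin at the centre of its foot.
- figure: Small dark metal figure on a cork painting handle, foot 38 mm in diameter, about 94 mm tall, standing loose in front of the case. Origin at the centre of its foot.
There are look-alikes about, which are no part of the job. Of the things like the pot, leave any that is pink or purple; of the rest the smaller one is meant.

How it is judged:
By the outcome, as a careful person would: the job done as asked, in the order asked, and still so for the second after the job is handed in, with the robot touching nothing.
It also fails if it takes over 58 s, if anything falls off the work surface, if the arm or the gripper's body presses on something with over 40 N, if the wrist force passes 120 N, or if a joint passes its speed limit or range.

## Robot

A 7-joint arm with a two-finger parallel gripper is mounted at the origin on the work surface. World frame = base frame: x ahead of the robot, y to its left, z up, the work surface at z = 0. Lengths are in m, angles in degrees, forces in N, time in s.
With the tool pointing down it reaches from about 0.425 to 1.025 m from the base axis. Payload 9.4 kg.
Tool frame: the origin (TCP) lies at the very end of the fingers, on their centre line; the grasp point (between the pads) lies 19 mm behind it; z points along the fingers, y is the line along which they close (so a half turn about z gives the same grasp; the last joint's range is limited). The gripper opens to 93 mm and grips with 3 to 60 N. Pads are 15 mm wide; open, the fingers measure 128 mm over their backs; the gripper's body (75 mm by 188 mm) begins 65 mm behind the grasp point.
Start: joints at [-74.983, 34.337, -0.143, 91.639, 0.103, 54.024, -4.572], TCP at [0.241, 0.684, 0.189] pointing down, gripper open.
Joint ranges: [-147.43, 147.43], [-19.82, 112.94], [-74.19, 73.91], [6.32, 146.72], [-59.91, 239.91], [6.04, 106.73], [-150.56, 150.56]. Speed limits (degrees/s): [127.2, 127.2, 172.46, 172.46, 180, 180, 180].

## Interface

Orientations are given as a 3x3 rotation matrix whose columns are the frame's x, y, z axes.
In Python, from workcell import bot, optics gives the robot as it stands.
- The arm moves only by the tool step_arm, never from a script. Its argument "targets" is a list of rows, each an object of numbers: "dx", "dy", "dz": the shift along the tool's x, y, z in mm; "ax", "ay", "az": the turn, a rotation vector about the tool's x, y, z in degrees. In form: [{"dx": .., "dy": .., "dz": .., "ax": .., "ay": .., "az": ..}, ...]. A call has 1 to 12 rows; each row is the pose to reach, as a shift and turn from the pose commanded when the call began, along the tool's axes at that moment; what a row does not reach only later rows make up. A row lasts 1/8 s, in which the tool goes at most 62.5 mm and 10.7 degrees, less where a joint would pass 70% of its speed; a pose out of reach is approached as far as the arm can. A call with a gripper value outside its range is refused whole. "jaw" is the opening, from -1 (shut) to 1 (fully open), so that 0 is half open, set as the call begins (left out, the last holds). The fingers move at their own pace and stop on an object; "force" is the grip in N (left out, the last holds). Time passes only in rows, so rows that repeat a pose let the fingers close. It gives the time, the measured TCP pose, the force, the opening and the grip force at its end, in the units of the state.
- bot.get_state(): the state, without advancing time (a new reading comes with each control period).
- optics.get_image(name): name is "scene" or "top" or "wrist"; returns (picture, depth): 420x560x3 uint8, blue, green, red; 420x560 float32, m along the optical axis (not along the pixel's ray), 0 where there is no reading.
- optics.camera_params(name): a dict with "fx", "fy", "cx", "cy" (pixels), "k1" (the pictures are not rectified: a ray, as slopes to the right and down, at radius r is drawn at 1 + k1 r^2 times it, then the intrinsics apply), "R" (3x3) and "t" (3): a world point X has camera coordinates R X + t; the wrist camera has in their place "tool_from_camera" (4x4, takes a point from camera to tool coordinates, whose origin is the TCP and whose axes are the flange's). Camera axes: x right, y down, z forward; pixel columns grow to the right and rows downward; lengths in m; the calibration is good to about 2 mm. A picture is of the moment at which its call begins: read the wrist's pose just before it. camera_params takes no time and is no camera call.
- bot.hand_in(): hands the job in; it is judged then, once.
The state is a dict: "time_s": time; "joint_positions": joint angles; "qvel": joint speeds; "tau": joint torques, N m; "eef_pos": TCP position; "ee_rot": TCP orientation; "wrist_force": force on the tool from outside, world axes, zero at the start; "moment": the same for the moment, N m; "finger_gap": opening from 0.0 (shut) to 1.0 (fully open); "grip_force": force on a finger pad.
Only numpy, scipy, OpenCV 4.12 (cv2) and the standard library are available. Lean on these libraries where they do the work, as an engineer would, in place of code of your own. Each camera call takes 0.05 s, during which the arm holds its last target. There are 200 camera calls.

## Working session

There is one attempt and no reset: what is moved stays moved. The work goes in short steps, Python scripts to look and compute and a tool call to move; the robot and the scene stay as the last step left them, time stands still between calls to the robot, and variables do not carry over. Pictures are saved under pics/ and viewed, at most 10 in all, crops included, and the job is handed in when it is done.

Besides the shell and the picture viewer there is one more tool, called after "Call:" in YAML: its name, and indented under it one key for each argument. step_arm: Moves the arm, as the interface text tells. Its arguments: {"type":"object","properties":{"targets":{"type":"array","items":{"type":"object","properties":{"dx":{"type":"number"},"dy":{"type":"number"},"dz":{"type":"number"},"ax":{"type":"number"},"ay":{"type":"number"},"az":{"type":"number"}}}},"jaw":{"type":"number"},"force":{"type":"number"}},"required":["targets"]}

```bash
mkdir -p pics
cat > h.py <<'E'
import numpy as np, cv2
from workcell import bot, optics
def ray(c,u,v):
    x=(u-c['cx'])/c['fx'];y=(v-c['cy'])/c['fy'];d=np.hypot(x,y);r=d
    for _ in range(20): r=d/(1+c['k1']*r*r)
    s=r/d if d>0 else 1
    return np.array([x*s,y*s,1.])
def pt(c,dep,u,v):
    p=ray(c,u,v)*dep[int(v),int(u)]
    return np.array(c['R']).T@(p-np.array(c['t']))
def cloud(c,dep):
    h,w=dep.shape
    u,v=np.meshgrid(np.arange(w),np.arange(h))
    x=(u-c['cx'])/c['fx'];y=(v-c['cy'])/c['fy'];d=np.hypot(x,y);r=d.copy()
    for _ in range(20): r=d/(1+c['k1']*r*r)
    s=np.where(d>0,r/np.maximum(d,1e-9),1)
    P=np.stack([x*s*dep,y*s*dep,dep],-1)
    return (P-np.array(c['t']))@np.array(c['R'])
E
python3 - <<'E'
from h import *
for n in ['scene','top']:
    im,d=optics.get_image(n); cv2.imwrite(f'pics/{n}.png',im); np.savez(f'{n}.npz',im=im,d=d)
    c=optics.camera_params(n);print(n,-np.array(c['R']).T@np.array(c['t']))
print(bot.get_state())
E
```

```text
scene [ 0.96354993 -0.67547217  0.55891515]
top [ 0.48114848 -0.09258236  0.9588758 ]
{'time_s': 0.1, 'joint_positions': array([-74.98135347,  34.37969719,  -0.14667188,  91.67595346,
         0.10151982,  54.02532733,  -4.57220114]), 'qvel': array([-0.12621311, -0.0851342 , -0.01745362, -0.12536574, -0.10226055,
        0.13914233,  0.02760347]), 'tau': array([ 4.67442020e-03, -7.66556025e+01,  1.50214121e+00, -2.52940768e+01,
       -5.22708648e-02,  1.35421293e-02,  6.86857811e-05]), 'eef_pos': array([0.24081272, 0.68332271, 0.18845155]), 'ee_rot': array([[-9.43164426e-01,  3.32326233e-01, -3.73973427e-04],
       [ 3.32326428e-01,  9.43163450e-01, -1.36064704e-03],
       [-9.94606380e-05, -1.40759514e-03, -9.99999004e-01]]), 'wrist_force': array([-0.8266608 ,  0.80237668,  0.43529249]), 'moment': array([-0.00685868, -0.06399242,  0.02797082]), 'grip_force': 0.0, 'finger_gap': 1.0001117913220623}
```

View pics/scene.png

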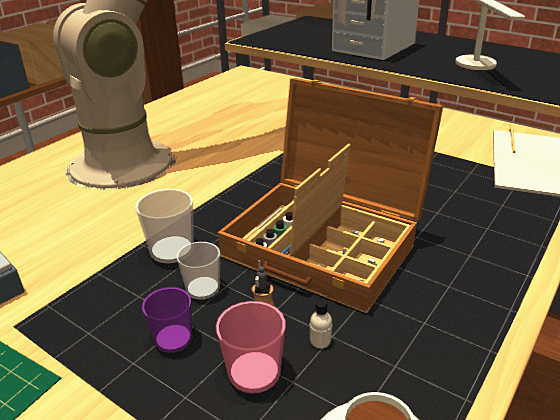

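View pics/top.png

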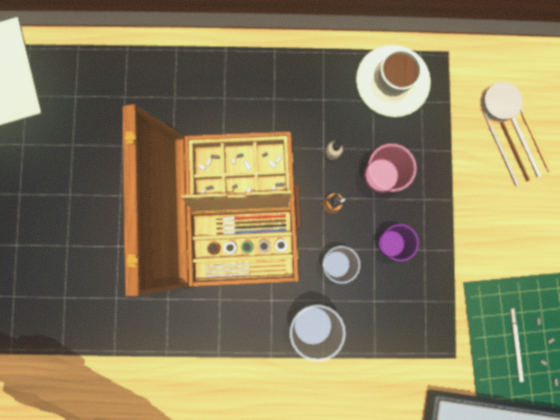

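The top view shows the case at about px (185–297, 133–287): the lid hinge is on the left, the flap line is near row 197, and the paint troughs (y>0) are below it. The pot candidates are clear small (341,264), clear large (317,332), pink (390,168) and purple (398,243). The small clear one is the pot, and I only need to avoid touching it. Next I'll measure the case.

Run:
```python
from h import *
z=np.load('top.npz');c=optics.camera_params('top');d=z['d'];P=cloud(c,d)
zz=P[...,2]
for n,(u,v) in dict(table=(60,200),flapmid=(237,196),lidtopedge=(130,200),lidin=(160,200),bottle=(334,150),pot=(341,264),fig=(334,202),big=(317,332),cup=(400,70)).items(): print(n,P[v,u].round(3))
# rim pixels
m=(abs(zz-.055)<.004); m[:120]=0;m[300:]=0;m[:,:175]=0;m[:,305:]=0
q=P[m][:,:2].astype(np.float32);print(len(q))
r=cv2.minAreaRect(q);print(r, cv2.boxPoints(r))
# flap pts
m=(zz>.075);m[:,:188]=0;m[:,310:]=0;m[:180]=0;m[215:]=0
f=P[m];print('flap',len(f),f.min(0),f.max(0))
z2=np.load('scene.npz');c2=optics.camera_params('scene');P2=cloud(c2,z2['d'])
for n,(u,v) in dict(lidTL=(292,86),lidTR=(436,110),lidBR=(416,206),lidmid=(360,150),flapA=(297,195),flapB=(345,155),flapC=(300,245),flapD=(340,200),bottletop=(321,308),potrim=(200,255)).items(): print(n,P2[v,u].round(3))
np.savez('P.npz',P=P,P2=P2)
```

```text
table [0.59  0.318 0.001]
flapmid [ 0.582 -0.041  0.163]
lidtopedge [0.563 0.11  0.248]
lidin [0.577 0.092 0.132]
bottle [ 0.685 -0.214  0.055]
pot [ 0.472 -0.235  0.006]
fig [ 0.584 -0.211  0.08 ]
big [ 0.341 -0.189  0.003]
cup [ 0.843 -0.341  0.059]
2547
((0.574495255947113, -0.03134169429540634), (0.2810448110103607, 0.2185577005147934), 3.174196243286133) [[ 0.42813748  0.06998851]
 [ 0.44023937 -0.14823388]
 [ 0.72085303 -0.1326719 ]
 [ 0.70875114  0.08555049]]
flap 1465 [ 0.48114848 -0.12836975  0.0750645 ] [0.59120917 0.04854423 0.9588758 ]
lidTL [0.431 0.09  0.237]
lidTR [0.699 0.106 0.243]
lidBR [0.699 0.073 0.08 ]
lidmid [0.575 0.092 0.145]
flapA [ 0.588 -0.126  0.164]
flapB [0.577 0.034 0.16 ]
flapC [ 0.577 -0.102  0.054]
flapD [0.567 0.041 0.064]
bottletop [ 0.694 -0.227  0.073]
potrim [ 0.452 -0.206  0.046]
```

```bash
cat > t.py <<'E'
from h import *
import sys
from scipy.spatial.transform import Rotation as Ro
a=np.deg2rad(3.17); C=np.array([.575,-.0406])
X=np.array([-np.sin(a),np.cos(a)]);Y=np.array([-np.cos(a),-np.sin(a)])
Rd=np.column_stack([[*X,0],[*-Y,0],[0,0,-1]])
def show(pts,s=None):
    s=s or bot.get_state();R=s['ee_rot'];p=s['eef_pos']
    q=np.array([*( (p[:2]-C)@np.column_stack([X,Y])),p[2]])
    print('t',s['time_s'],'tcp case mm',(q*1e3).round(1),'F',s['wrist_force'].round(1),'rot',Ro.from_matrix(R.T@Rd).as_rotvec(degrees=True).round(1))
    for x,y,z in pts:
        w=np.array([*(C+x/1e3*X+y/1e3*Y),z/1e3]); print((x,y,z),'->',(R.T@(w-p)*1e3).round(0))
if __name__=='__main__': show(eval(sys.argv[1]) if len(sys.argv)>1 else [])
E
python3 t.py '[(-20,70,400),(-20,70,140)]'
```

```text
t 0.1 tcp case mm [741.3 293.6 188.5] F [-0.8  0.8  0.4] rot [-0.1  0.1 67.4]
(-20, 70, 400) -> [-499. -617. -211.]
(-20, 70, 140) -> [-499. -617.   49.]
```

Call:
step_arm:
  targets:
    - {"dz":-62}
    - {"dz":-124}
    - {"dz":-186}
    - {"dz":-211,"dx":-30,"dy":-37,"az":7}
    - {"dx":-70,"dy":-86,"dz":-211,"az":16}
    - {"dx":-110,"dy":-136,"dz":-211,"az":25}
    - {"dx":-150,"dy":-185,"dz":-211,"az":34}
    - {"dx":-190,"dy":-235,"dz":-211,"az":43}
    - {"dx":-230,"dy":-284,"dz":-211,"az":52}
    - {"dx":-270,"dy":-334,"dz":-211,"az":60}
    - {"dx":-310,"dy":-383,"dz":-211,"az":67}
    - {"dx":-350,"dy":-433,"dz":-211,"az":67.4}
  jaw: -1

```text
schema error: expected keys dx, dy, dz, ax, ay, az
```

```bash
python3 t.py '[(-20,70,400),(-20,70,140)]'
```

```text
t 0.1 tcp case mm [741.3 293.6 188.5] F [-0.8  0.8  0.4] rot [-0.1  0.1 67.4]
(-20, 70, 400) -> [-499. -617. -211.]
(-20, 70, 140) -> [-499. -617.   49.]
```

All keys are needed in every row.

Call:
step_arm:
  targets:
    - {"dx":0,"dy":0,"dz":-62,"ax":0,"ay":0,"az":0}
    - {"dx":0,"dy":0,"dz":-124,"ax":0,"ay":0,"az":0}
    - {"dx":0,"dy":0,"dz":-186,"ax":0,"ay":0,"az":0}
    - {"dx":-30,"dy":-37,"dz":-211,"ax":0,"ay":0,"az":7}
    - {"dx":-65,"dy":-80,"dz":-211,"ax":0,"ay":0,"az":15}
    - {"dx":-100,"dy":-124,"dz":-211,"ax":0,"ay":0,"az":23}
    - {"dx":-135,"dy":-167,"dz":-211,"ax":0,"ay":0,"az":31}
    - {"dx":-170,"dy":-210,"dz":-211,"ax":0,"ay":0,"az":39}
    - {"dx":-205,"dy":-253,"dz":-211,"ax":0,"ay":0,"az":47}
    - {"dx":-240,"dy":-297,"dz":-211,"ax":0,"ay":0,"az":55}
    - {"dx":-275,"dy":-340,"dz":-211,"ax":0,"ay":0,"az":62}
    - {"dx":-310,"dy":-383,"dz":-211,"ax":0,"ay":0,"az":67.4}
  jaw: -1

```text
time_s: 1.6
eef_pos: [0.4062, 0.2176, 0.4002]
ee_rot: [[-0.052, 0.999, -0.0], [0.999, 0.052, 0.0], [0.0, -0.0, -1.0]]
wrist_force: [-0.3, -0.1, 0.5]
finger_gap: 0.006
grip_force: 0.0
```

```bash
python3 t.py '[(-20,70,400),(-20,70,140)]'
```

```text
t 1.6 tcp case mm [267.2 154.2 400.2] F [-0.3 -0.1  0.5] rot [-0.  -0.  -0.2]
(-20, 70, 400) -> [-287.   85.    0.]
(-20, 70, 140) -> [-287.   85.  260.]
```

Call:
step_arm:
  targets:
    - {"dx":-55,"dy":16,"dz":0,"ax":0,"ay":0,"az":0}
    - {"dx":-112,"dy":33,"dz":0,"ax":0,"ay":0,"az":0}
    - {"dx":-170,"dy":50,"dz":0,"ax":0,"ay":0,"az":0}
    - {"dx":-228,"dy":67,"dz":0,"ax":0,"ay":0,"az":0}
    - {"dx":-287,"dy":85,"dz":0,"ax":0,"ay":0,"az":0}
    - {"dx":-287,"dy":85,"dz":60,"ax":0,"ay":0,"az":0}
    - {"dx":-287,"dy":85,"dz":120,"ax":0,"ay":0,"az":0}
    - {"dx":-287,"dy":85,"dz":180,"ax":0,"ay":0,"az":0}
    - {"dx":-287,"dy":85,"dz":230,"ax":0,"ay":0,"az":0}
    - {"dx":-287,"dy":85,"dz":250,"ax":0,"ay":0,"az":0}
    - {"dx":-287,"dy":85,"dz":250,"ax":0,"ay":0,"az":0}

```text
time_s: 2.98
eef_pos: [0.5058, -0.0624, 0.1489]
ee_rot: [[-0.055, 0.998, -0.003], [0.998, 0.055, -0.0], [-0.0, -0.003, -1.0]]
wrist_force: [-0.4, -0.5, 0.8]
finger_gap: 0.006
grip_force: 0.0
```

Run:
```python
from t import *
s=bot.get_state()
show([])
im,d=optics.get_image('scene');im2,d2=optics.get_image('top')
cv2.imwrite('pics/b.png',np.hstack([im[60:340,150:450],im2[80:360,100:400]]))
r=105
for k in np.arange(1.6,-.01,-.1):
    y=-(r*np.cos(k)-4*np.sin(k)); z=50+r*np.sin(k)+4*np.cos(k); print(round(k,1),round(y),round(z))
```

```text
t 2.975 tcp case mm [-17.9  70.3 148.9] F [-0.4 -0.5  0.8] rot [-0.2  0.  -0. ]
1.6 7 155
1.5 -3 155
1.4 -14 154
1.3 -24 152
1.2 -34 149
1.1 -44 145
1.0 -53 141
0.9 -62 135
0.8 -70 128
0.7 -78 121
0.6 -84 113
0.5 -90 104
0.4 -95 95
0.3 -99 85
0.2 -102 75
0.1 -104 64
-0.0 -105 54
```

View pics/b.png

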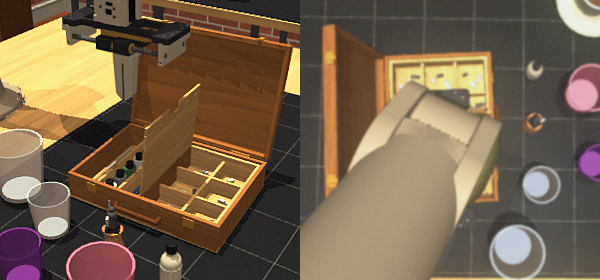

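The fingertips (scene crop, 125,95) are clear on the +y side of the flap, and the lid is behind. Starting the flap push.

Call:
step_arm:
  targets:
    - {"dx":0,"dy":20,"dz":-3,"ax":0,"ay":0,"az":0}
    - {"dx":0,"dy":40,"dz":-3,"ax":0,"ay":0,"az":0}
    - {"dx":0,"dy":50,"dz":-3,"ax":0,"ay":0,"az":0}
    - {"dx":0,"dy":57,"dz":-3,"ax":0,"ay":0,"az":0}
    - {"dx":0,"dy":67,"dz":-3,"ax":0,"ay":0,"az":0}
    - {"dx":0,"dy":78,"dz":-3,"ax":0,"ay":0,"az":0}
    - {"dx":0,"dy":88,"dz":0,"ax":0,"ay":0,"az":0}
    - {"dx":0,"dy":98,"dz":4,"ax":0,"ay":0,"az":0}
    - {"dx":0,"dy":107,"dz":8,"ax":0,"ay":0,"az":0}
    - {"dx":0,"dy":116,"dz":14,"ax":0,"ay":0,"az":0}
    - {"dx":0,"dy":124,"dz":21,"ax":0,"ay":0,"az":0}
    - {"dx":0,"dy":132,"dz":28,"ax":0,"ay":0,"az":0}

```text
time_s: 4.58
eef_pos: [0.6391, -0.0549, 0.1216]
ee_rot: [[-0.056, 0.998, -0.0], [0.998, 0.056, -0.0], [-0.0, -0.0, -1.0]]
wrist_force: [-1.2, -0.4, 0.1]
finger_gap: 0.005
grip_force: 0.0
```

Run:
```python
from t import *
show([])
im,d=optics.get_image('scene')
cv2.imwrite('pics/c.png',im[40:340,150:500])
```

```text
t 4.575 tcp case mm [-17.8 -63.2 121.6] F [-1.2 -0.4  0.1] rot [-0.  0.  0.]
```

View pics/c.png

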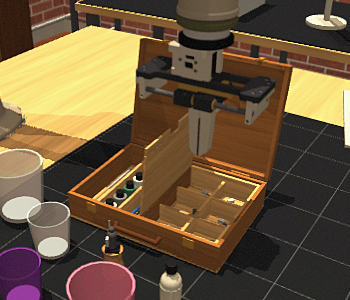

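The flap looks as if it is still fairly upright. I'll check with depth and an enlarged crop.

Run:
```python
from t import *
im,d=optics.get_image('scene');P=cloud(optics.camera_params('scene'),d)
x0,y0=270,110
cv2.imwrite('pics/d.png',cv2.resize(im[y0:270,x0:430],None,fx=4,fy=4,interpolation=cv2.INTER_CUBIC)[:600])
q=(P[...,:2]-C)@np.column_stack([X,Y])
for v in range(140,260,15): print(v,[(u,*(np.r_[q[v,u],P[v,u,2]]*1e3).round().astype(int).tolist()) for u in range(295,380,14)])
```

```text
140 [(295, 131, 127, 134), (309, 131, 96, 141), (323, 132, 67, 147), (337, -53, -54, 249), (351, -53, -75, 254), (365, -47, -93, 256), (379, 139, -40, 170)]
155 [(295, 125, 124, 106), (309, 128, 95, 111), (323, 127, 64, 120), (337, 42, -7, 174), (351, -26, -64, 217), (365, -13, -80, 216), (379, 131, -45, 145)]
170 [(295, 118, 120, 77), (309, 119, 89, 85), (323, 123, 61, 91), (337, 50, -4, 142), (351, -28, -66, 194), (365, 128, -22, 111), (379, 128, -48, 118)]
185 [(295, 99, 109, 56), (309, -50, -8, 163), (323, -1, -6, 138), (337, 58, -2, 108), (351, -31, -68, 171), (365, 122, -27, 84), (379, 123, -53, 91)]
200 [(295, -88, -6, 155), (309, -47, -6, 134), (323, 6, -3, 105), (337, 67, 2, 72), (351, 97, -12, 61), (365, 111, -33, 60), (379, 118, -58, 64)]
215 [(295, -87, -5, 129), (309, -41, -3, 102), (323, 12, 0, 72), (337, 69, 1, 39), (351, 87, -18, 36), (365, 87, -45, 44), (379, 92, -70, 50)]
230 [(295, -84, -3, 99), (309, -38, -1, 71), (323, 16, 1, 37), (337, 28, -20, 38), (351, 83, -22, 6), (365, 52, -62, 39), (379, 85, -75, 23)]
245 [(295, -78, 1, 65), (309, -32, 2, 35), (323, 13, -1, 8), (337, 26, -22, 8), (351, 2, -60, 37), (365, 27, -75, 27), (379, 27, -100, 36)]
```

View pics/d.png

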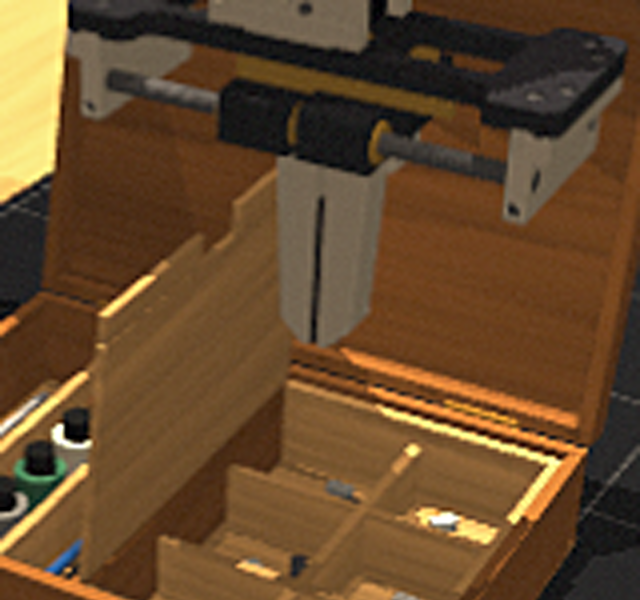

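The flap is untouched (still about 1.5 rad). The finger passed over it, because its visible tip (scene px 350,196) reads z≈154 mm while the reported TCP z is 122 mm. I'll check that tip offset.

Run:
```python
from t import *
s=bot.get_state();c=optics.camera_params('scene')
def proj(w):
    p=np.array(c['R'])@w+np.array(c['t']);x,y=p[:2]/p[2];k=1+c['k1']*(x*x+y*y)
    return round(c['cx']+c['fx']*x*k),round(c['cy']+c['fy']*y*k),p[2].round(3)
for dz in (0,.02,.03,.04): print(dz,proj(s['eef_pos']+[0,0,dz]))
im,d=optics.get_image('scene');print('depth tip',d[190:202:2,348:356:2].round(3))
w=optics.camera_params('wrist');im,d=optics.get_image('wrist');T=np.array(w['tool_from_camera'])
w2=dict(w,R=np.eye(3),t=np.zeros(3));Q=cloud(w2,d)@T[:3,:3].T+T[:3,3];Q[d==0]=np.nan
m=(abs(Q[...,0])<.02)&(abs(Q[...,1])<.03)&(Q[...,2]<.02)
q=Q[m];print(len(q),np.percentile(q[:,2],[1,50,90,95,98,99,100]).round(3),q.min(0),q.max(0))
print(s['eef_pos'],s['joint_positions'].round(1))
```

```text
0 (350, 208, np.float64(0.819))
0.02 (351, 197, np.float64(0.808))
0.03 (351, 192, np.float64(0.803))
0.04 (351, 186, np.float64(0.797))
depth tip [[0.791 0.788 0.788 0.784]
 [0.793 0.79  0.789 0.787]
 [0.796 0.794 0.79  0.971]
 [0.97  0.793 0.972 0.971]
 [0.961 0.96  0.961 0.963]
 [0.963 0.961 0.958 0.955]]
2493 [-0.137 -0.058 -0.039 -0.035 -0.032 -0.031 -0.029] [-0.00732915 -0.02907852 -0.13735004] [ 0.01999351  0.01559739 -0.02870806]
[ 0.63906596 -0.05473297  0.12118976] [-18.5  35.8  28.6 107.8 -24.4  42.6  27.1]
```

The wrist depth also puts the visible fingertip end at tool z ≈ −29 mm, so the real tip sits about 28 mm behind the TCP. I'll go back over the flap and repeat the push 28 mm lower.

Call:
step_arm:
  targets:
    - {"dx":0,"dy":0,"dz":-40,"ax":0,"ay":0,"az":0}
    - {"dx":0,"dy":0,"dz":-75,"ax":0,"ay":0,"az":0}
    - {"dx":0,"dy":-45,"dz":-75,"ax":0,"ay":0,"az":0}
    - {"dx":0,"dy":-90,"dz":-75,"ax":0,"ay":0,"az":0}
    - {"dx":0,"dy":-133,"dz":-75,"ax":0,"ay":0,"az":0}
    - {"dx":0,"dy":-133,"dz":-40,"ax":0,"ay":0,"az":0}
    - {"dx":0,"dy":-133,"dz":-10,"ax":0,"ay":0,"az":0}
    - {"dx":0,"dy":-133,"dz":0,"ax":0,"ay":0,"az":0}
    - {"dx":0,"dy":-133,"dz":0,"ax":0,"ay":0,"az":0}

```text
time_s: 5.9
eef_pos: [0.5058, -0.0626, 0.1223]
ee_rot: [[-0.055, 0.998, -0.001], [0.998, 0.055, -0.0], [-0.0, -0.001, -1.0]]
wrist_force: [-0.7, -0.2, 0.6]
finger_gap: 0.006
grip_force: 0.0
```

Call:
step_arm:
  targets:
    - {"dx":0,"dy":20,"dz":0,"ax":0,"ay":0,"az":0}
    - {"dx":0,"dy":40,"dz":0,"ax":0,"ay":0,"az":0}
    - {"dx":0,"dy":50,"dz":0,"ax":0,"ay":0,"az":0}
    - {"dx":0,"dy":57,"dz":0,"ax":0,"ay":0,"az":0}
    - {"dx":0,"dy":67,"dz":0,"ax":0,"ay":0,"az":0}
    - {"dx":0,"dy":78,"dz":0,"ax":0,"ay":0,"az":0}
    - {"dx":0,"dy":83,"dz":0,"ax":0,"ay":0,"az":0}

```text
time_s: 6.78
eef_pos: [0.5894, -0.0577, 0.1221]
ee_rot: [[-0.056, 0.998, -0.0], [0.998, 0.056, -0.0], [-0.0, -0.0, -1.0]]
wrist_force: [-0.5, -0.6, -0.8]
finger_gap: 0.004
grip_force: 0.3
```

Run:
```python
from t import *
show([])
im,d=optics.get_image('scene')
cv2.imwrite('pics/e.png',cv2.resize(im[60:300,210:450],None,fx=2,fy=2))
```

```text
t 6.775 tcp case mm [-17.8 -13.4 122.1] F [-0.5 -0.6 -0.8] rot [-0.  0.  0.]
```

View pics/e.png

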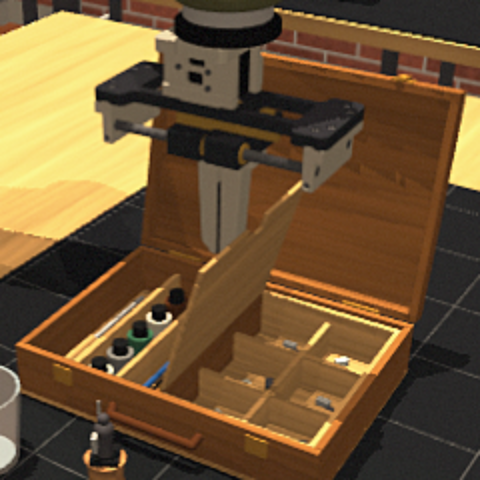

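The flap is now leaning towards −y, with the tip on its upper face. Continuing along the arc.

Call:
step_arm:
  targets:
    - {"dx":0,"dy":8,"dz":2,"ax":0,"ay":0,"az":0}
    - {"dx":0,"dy":15,"dz":5,"ax":0,"ay":0,"az":0}
    - {"dx":0,"dy":24,"dz":9,"ax":0,"ay":0,"az":0}
    - {"dx":0,"dy":33,"dz":15,"ax":0,"ay":0,"az":0}
    - {"dx":0,"dy":41,"dz":22,"ax":0,"ay":0,"az":0}
    - {"dx":0,"dy":49,"dz":29,"ax":0,"ay":0,"az":0}
    - {"dx":0,"dy":55,"dz":37,"ax":0,"ay":0,"az":0}
    - {"dx":0,"dy":61,"dz":46,"ax":0,"ay":0,"az":0}
    - {"dx":0,"dy":66,"dz":55,"ax":0,"ay":0,"az":0}
    - {"dx":0,"dy":70,"dz":65,"ax":0,"ay":0,"az":0}
    - {"dx":0,"dy":73,"dz":75,"ax":0,"ay":0,"az":0}
    - {"dx":0,"dy":75,"dz":82,"ax":0,"ay":0,"az":0}

```text
time_s: 8.32
eef_pos: [0.6635, -0.0535, 0.0394]
ee_rot: [[-0.056, 0.998, -0.001], [0.998, 0.056, 0.0], [0.0, -0.001, -1.0]]
wrist_force: [-0.4, 0.8, -0.3]
finger_gap: 0.003
grip_force: 0.1
```

Run:
```python
from t import *
show([])
im,d=optics.get_image('scene');P=cloud(optics.camera_params('scene'),d)
q=np.dstack([(P[...,:2]-C)@np.column_stack([X,Y]),P[...,2]])*1e3
m=(abs(q[...,0])<85)&(q[...,1]<-100)&(q[...,1]>-138)&(q[...,2]<100)&(q[...,2]>20)
print(np.percentile(q[m][:,2],[10,50,90,98]),m.sum())
cv2.imwrite('pics/f.png',cv2.resize(im[60:300,210:450],None,fx=2,fy=2))
```

```text
t 8.325 tcp case mm [-17.8 -87.7  39.4] F [-0.4  0.8 -0.3] rot [-0. -0.  0.]
[28.82813745 53.75161485 71.62756421 82.02188163] 1997
```

View pics/f.png

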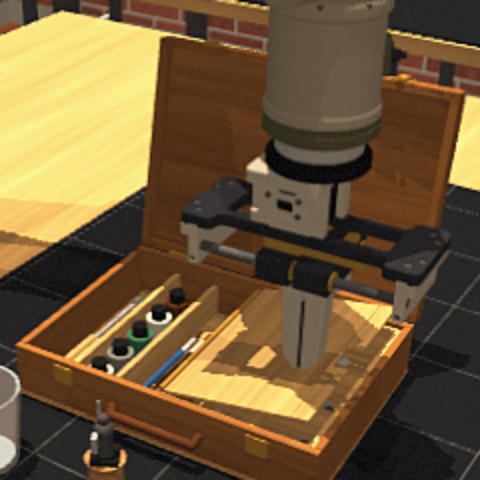

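The flap is nearly down. Pressing slowly and watching the force.

Call:
step_arm:
  targets:
    - {"dx":0,"dy":1,"dz":4,"ax":0,"ay":0,"az":0}
    - {"dx":0,"dy":1,"dz":7,"ax":0,"ay":0,"az":0}
    - {"dx":0,"dy":1,"dz":10,"ax":0,"ay":0,"az":0}
    - {"dx":0,"dy":1,"dz":12,"ax":0,"ay":0,"az":0}
    - {"dx":0,"dy":1,"dz":12,"ax":0,"ay":0,"az":0}

```text
time_s: 9.0
eef_pos: [0.6645, -0.0535, 0.0281]
ee_rot: [[-0.056, 0.998, -0.0], [0.998, 0.056, 0.0], [0.0, -0.0, -1.0]]
wrist_force: [0.6, 0.5, 0.6]
finger_gap: 0.006
grip_force: 0.0
```

Call:
step_arm:
  targets:
    - {"dx":0,"dy":0,"dz":1,"ax":0,"ay":0,"az":0}
    - {"dx":0,"dy":0,"dz":2,"ax":0,"ay":0,"az":0}
    - {"dx":0,"dy":0,"dz":2,"ax":0,"ay":0,"az":0}

```text
time_s: 9.38
eef_pos: [0.6647, -0.0535, 0.0262]
ee_rot: [[-0.056, 0.998, 0.0], [0.998, 0.056, -0.0], [-0.0, 0.0, -1.0]]
wrist_force: [0.1, 0.4, 0.0]
finger_gap: 0.004
grip_force: 0.0
```

Call:
step_arm:
  targets:
    - {"dx":0,"dy":0,"dz":1,"ax":0,"ay":0,"az":0}
    - {"dx":0,"dy":0,"dz":2,"ax":0,"ay":0,"az":0}
    - {"dx":0,"dy":0,"dz":2,"ax":0,"ay":0,"az":0}

```text
time_s: 9.75
eef_pos: [0.6648, -0.0535, 0.0249]
ee_rot: [[-0.056, 0.998, 0.0], [0.998, 0.056, 0.0], [0.0, 0.0, -1.0]]
wrist_force: [-1.7, 0.0, 6.6]
finger_gap: -0.0
grip_force: 3.5
```

```bash
cat > flapz.py <<'E'
from t import *
show([])
im,d=optics.get_image('scene');P=cloud(optics.camera_params('scene'),d)
q=np.dstack([(P[...,:2]-C)@np.column_stack([X,Y]),P[...,2]])*1e3
for y in (-20,-40,-60,-80,-100,-115,-125):
    m=(abs(q[...,0]+60)<12)&(abs(q[...,1]-y)<5)&(q[...,2]<150); print(y,m.sum(),np.median(q[m][:,2]).round(1))
E
python3 flapz.py
```

```text
t 9.75 tcp case mm [-17.8 -88.9  24.9] F [-1.7  0.   6.6] rot [ 0. -0.  0.]
-20 57 53.0
-40 64 53.3
-60 78 53.6
-80 91 53.6
-100 88 53.3
-115 89 53.4
-125 69 51.8
```

The flap is flat: 53–54 mm all along, with 6.6 N at contact. Lifting off and moving over behind the lid.

Call:
step_arm:
  targets:
    - {"dx":0,"dy":0,"dz":-30,"ax":0,"ay":0,"az":0}
    - {"dx":0,"dy":0,"dz":-90,"ax":0,"ay":0,"az":0}
    - {"dx":0,"dy":0,"dz":-150,"ax":0,"ay":0,"az":0}
    - {"dx":0,"dy":0,"dz":-210,"ax":0,"ay":0,"az":0}
    - {"dx":0,"dy":0,"dz":-270,"ax":0,"ay":0,"az":0}
    - {"dx":0,"dy":0,"dz":-315,"ax":0,"ay":0,"az":0}
    - {"dx":50,"dy":-18,"dz":-330,"ax":0,"ay":0,"az":0}
    - {"dx":105,"dy":-38,"dz":-330,"ax":0,"ay":0,"az":0}
    - {"dx":160,"dy":-58,"dz":-330,"ax":0,"ay":0,"az":0}
    - {"dx":210,"dy":-76,"dz":-330,"ax":0,"ay":0,"az":0}
    - {"dx":248,"dy":-89,"dz":-330,"ax":0,"ay":0,"az":0}
    - {"dx":248,"dy":-89,"dz":-330,"ax":0,"ay":0,"az":0}

```text
time_s: 11.3
eef_pos: [0.5604, 0.193, 0.3538]
ee_rot: [[-0.062, 0.998, -0.001], [0.998, 0.062, 0.001], [0.001, -0.001, -1.0]]
wrist_force: [-0.6, -0.0, -0.2]
finger_gap: 0.005
grip_force: 0.0
```

```bash
python3 t.py '[(230,0,170),(170,0,170)]'
python3 - <<'E'
from t import *
im,d=optics.get_image('scene');P=cloud(optics.camera_params('scene'),d)
q=np.dstack([(P[...,:2]-C)@np.column_stack([X,Y]),P[...,2]])*1e3
m=(abs(q[...,1])<130)&(q[...,0]>98)&(q[...,0]<190)&(q[...,2]>90)&(q[...,2]<260)
p=np.polyfit(q[m][:,2],q[m][:,0],1);print(m.sum(),p,'inner theta',np.pi/2+np.arctan(p[0]),'zmax',np.percentile(q[m][:,2],99.5),'xmax',q[m][:,0].max())
for k in np.arange(1.6,-.01,-.1):
    r=165;print(round(k,1),round(100-r*np.cos(k)+20*np.sin(k)),round(55.5+r*np.sin(k)+20*np.cos(k)))
E
python3 flapz.py
```

```text
t 11.3 tcp case mm [234.    1.6 353.8] F [-0.6 -0.  -0.2] rot [-0.1 -0.1  0.4]
(230, 0, 170) -> [ -4.   2. 184.]
(170, 0, 170) -> [-64.   1. 184.]
12017 [  0.17384443 108.78096473] inner theta 1.742920539089523 zmax 250.43260667419935 xmax 161.2710504174466
1.6 125 220
1.5 108 222
1.4 92 221
1.3 75 220
1.2 59 217
1.1 43 212
1.0 28 205
0.9 13 197
0.8 -1 188
0.7 -13 177
0.6 -25 165
0.5 -35 152
0.4 -44 138
0.3 -52 123
0.2 -58 108
0.1 -62 92
-0.0 -65 75
t 11.35 tcp case mm [231.5   0.9 354.1] F [ 0.7  0.4 -1.1] rot [-0.  -0.   0.2]
-20 57 53.1
-40 55 52.7
-60 60 53.0
-80 58 53.1
-100 64 53.0
-115 65 53.0
-125 66 51.1
```

Call:
step_arm:
  targets:
    - {"dx":0,"dy":0,"dz":60,"ax":0,"ay":0,"az":0}
    - {"dx":0,"dy":0,"dz":115,"ax":0,"ay":0,"az":0}
    - {"dx":0,"dy":0,"dz":155,"ax":0,"ay":0,"az":0}
    - {"dx":-15,"dy":0,"dz":165,"ax":0,"ay":0,"az":0}
    - {"dx":-35,"dy":0,"dz":165,"ax":0,"ay":0,"az":0}
    - {"dx":-55,"dy":0,"dz":165,"ax":0,"ay":0,"az":0}
    - {"dx":-65,"dy":0,"dz":165,"ax":0,"ay":0,"az":0}
    - {"dx":-73,"dy":0,"dz":165,"ax":0,"ay":0,"az":0}
    - {"dx":-81,"dy":0,"dz":165,"ax":0,"ay":0,"az":0}
    - {"dx":-89,"dy":0,"dz":165,"ax":0,"ay":0,"az":0}
    - {"dx":-97,"dy":0,"dz":165,"ax":0,"ay":0,"az":0}
    - {"dx":-105,"dy":0,"dz":165,"ax":0,"ay":0,"az":0}

```text
time_s: 12.9
eef_pos: [0.5677, 0.0839, 0.1891]
ee_rot: [[-0.056, 0.998, -0.0], [0.998, 0.056, -0.0], [0.0, -0.0, -1.0]]
wrist_force: [-0.9, 3.3, 2.8]
finger_gap: 0.003
grip_force: 1.7
```

```bash
cat > lid.py <<'E'
from t import *
show([])
im,d=optics.get_image('scene');P=cloud(optics.camera_params('scene'),d)
cv2.imwrite('pics/last.png',im)
q=np.dstack([(P[...,:2]-C)@np.column_stack([X,Y]),P[...,2]])*1e3
m=(abs(q[...,1]+90)<40)&(q[...,0]>-85)&(q[...,0]<190)&(q[...,2]>95)&(q[...,2]<260)
v=q[m];v=v[:,[0,2]]-[100,55.5];a=np.pi-np.arctan2(v[:,1],v[:,0]);r=np.hypot(*v.T)
print('lid theta ~',np.percentile(a[(r>60)&(r<190)],[10,50,90]).round(3),m.sum())
# front rim of case
m=(abs(q[...,0]+97)<12)&(abs(q[...,1])<120)&(abs(q[...,2]-53)<4);print('front rim x min',np.percentile(q[m][:,0],[2,10]).round(1))
E
python3 lid.py
```

```text
t 12.9 tcp case mm [124.8   0.4 189.1] F [-0.9  3.3  2.8] rot [-0. -0.  0.]
lid theta ~ [1.625 1.661 1.751] 3880
front rim x min [-101.9 -100.9]
```

Call:
step_arm:
  targets:
    - {"dx":-8,"dy":0,"dz":-2,"ax":0,"ay":0,"az":0}
    - {"dx":-17,"dy":0,"dz":-3,"ax":0,"ay":0,"az":0}
    - {"dx":-25,"dy":0,"dz":-3,"ax":0,"ay":0,"az":0}
    - {"dx":-34,"dy":0,"dz":-3,"ax":0,"ay":0,"az":0}
    - {"dx":-42,"dy":0,"dz":-2,"ax":0,"ay":0,"az":0}
    - {"dx":-50,"dy":0,"dz":-1,"ax":0,"ay":0,"az":0}
    - {"dx":-58,"dy":0,"dz":1,"ax":0,"ay":0,"az":0}
    - {"dx":-66,"dy":0,"dz":3,"ax":0,"ay":0,"az":0}
    - {"dx":-74,"dy":0,"dz":6,"ax":0,"ay":0,"az":0}
    - {"dx":-82,"dy":0,"dz":9,"ax":0,"ay":0,"az":0}
    - {"dx":-89,"dy":0,"dz":13,"ax":0,"ay":0,"az":0}
    - {"dx":-96,"dy":0,"dz":17,"ax":0,"ay":0,"az":0}

```text
time_s: 14.45
eef_pos: [0.5735, -0.0124, 0.1722]
ee_rot: [[-0.055, 0.998, 0.001], [0.998, 0.055, -0.0], [-0.0, 0.001, -1.0]]
wrist_force: [-0.6, 0.8, 3.3]
finger_gap: 0.007
grip_force: 1.0
```

```bash
python3 lid.py
```

```text
t 14.45 tcp case mm [ 28.3  -0.  172.2] F [-0.6  0.8  3.3] rot [0. 0. 0.]
lid theta ~ [1.039 1.07  1.147] 2047
front rim x min [-101.9 -100.8]
```

View pics/last.png

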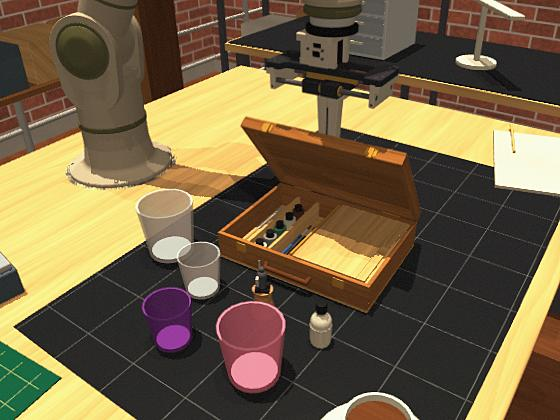

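The lid is at about 0.95 rad and following the fingertip at px (330,135). The flap is flat and the case and loose items haven't moved. Continuing along the arc.

Call:
step_arm:
  targets:
    - {"dx":-7,"dy":0,"dz":4,"ax":0,"ay":0,"az":0}
    - {"dx":-14,"dy":0,"dz":8,"ax":0,"ay":0,"az":0}
    - {"dx":-21,"dy":0,"dz":13,"ax":0,"ay":0,"az":0}
    - {"dx":-27,"dy":0,"dz":18,"ax":0,"ay":0,"az":0}
    - {"dx":-33,"dy":0,"dz":24,"ax":0,"ay":0,"az":0}
    - {"dx":-39,"dy":0,"dz":30,"ax":0,"ay":0,"az":0}
    - {"dx":-45,"dy":0,"dz":36,"ax":0,"ay":0,"az":0}
    - {"dx":-50,"dy":0,"dz":42,"ax":0,"ay":0,"az":0}
    - {"dx":-55,"dy":0,"dz":49,"ax":0,"ay":0,"az":0}
    - {"dx":-60,"dy":0,"dz":56,"ax":0,"ay":0,"az":0}
    - {"dx":-64,"dy":0,"dz":63,"ax":0,"ay":0,"az":0}
    - {"dx":-68,"dy":0,"dz":70,"ax":0,"ay":0,"az":0}

```text
time_s: 16.0
eef_pos: [0.5769, -0.0797, 0.1017]
ee_rot: [[-0.056, 0.998, -0.0], [0.998, 0.056, -0.0], [0.0, -0.0, -1.0]]
wrist_force: [1.0, -0.6, 1.6]
finger_gap: 0.007
grip_force: 0.5
```

Call:
step_arm:
  targets:
    - {"dx":-3,"dy":0,"dz":7,"ax":0,"ay":0,"az":0}
    - {"dx":-6,"dy":0,"dz":15,"ax":0,"ay":0,"az":0}
    - {"dx":-8,"dy":0,"dz":22,"ax":0,"ay":0,"az":0}
    - {"dx":-10,"dy":0,"dz":29,"ax":0,"ay":0,"az":0}
    - {"dx":-11,"dy":0,"dz":35,"ax":0,"ay":0,"az":0}
    - {"dx":-12,"dy":0,"dz":39,"ax":0,"ay":0,"az":0}
    - {"dx":-13,"dy":0,"dz":43,"ax":0,"ay":0,"az":0}

```text
time_s: 16.88
eef_pos: [0.5776, -0.0923, 0.059]
ee_rot: [[-0.056, 0.998, -0.0], [0.998, 0.056, 0.0], [0.0, -0.0, -1.0]]
wrist_force: [1.3, 0.2, 0.2]
finger_gap: 0.006
grip_force: 0.3
```

```bash
python3 lid.py
```

```text
t 16.875 tcp case mm [-51.7   0.3  59. ] F [1.3 0.2 0.2] rot [-0. -0.  0.]
lid theta ~ [0.704 0.768 0.847] 1038
front rim x min [-102.  -100.9]
```

Call:
step_arm:
  targets:
    - {"dx":0,"dy":0,"dz":3,"ax":0,"ay":0,"az":0}
    - {"dx":-1,"dy":0,"dz":5,"ax":0,"ay":0,"az":0}
    - {"dx":-1,"dy":0,"dz":7,"ax":0,"ay":0,"az":0}
    - {"dx":-1,"dy":0,"dz":9,"ax":0,"ay":0,"az":0}
    - {"dx":-1,"dy":0,"dz":11,"ax":0,"ay":0,"az":0}
    - {"dx":-1,"dy":0,"dz":12,"ax":0,"ay":0,"az":0}
    - {"dx":-1,"dy":0,"dz":12,"ax":0,"ay":0,"az":0}

```text
time_s: 17.8
eef_pos: [0.5776, -0.0933, 0.0471]
ee_rot: [[-0.056, 0.998, -0.0], [0.998, 0.056, 0.0], [0.0, -0.0, -1.0]]
wrist_force: [0.7, 0.9, 0.3]
finger_gap: 0.004
grip_force: 0.0
```

Call:
step_arm:
  targets:
    - {"dx":0,"dy":0,"dz":1,"ax":0,"ay":0,"az":0}
    - {"dx":0,"dy":0,"dz":1,"ax":0,"ay":0,"az":0}

```text
time_s: 18.05
eef_pos: [0.5777, -0.0934, 0.0465]
ee_rot: [[-0.056, 0.998, 0.0], [0.998, 0.056, 0.0], [0.0, 0.0, -1.0]]
wrist_force: [-1.7, -0.1, 4.2]
finger_gap: 0.003
grip_force: 1.9
```

Call:
step_arm:
  targets:
    - {"dx":0,"dy":0,"dz":0.5,"ax":0,"ay":0,"az":0}
    - {"dx":0,"dy":0,"dz":1,"ax":0,"ay":0,"az":0}
    - {"dx":0,"dy":0,"dz":1,"ax":0,"ay":0,"az":0}

```text
time_s: 18.42
eef_pos: [0.5778, -0.0934, 0.0463]
ee_rot: [[-0.055, 0.998, 0.001], [0.998, 0.055, 0.001], [0.001, 0.001, -1.0]]
wrist_force: [-3.8, 1.0, 15.6]
finger_gap: 0.004
grip_force: 7.6
```

```bash
cat > lz.py <<'E'
from t import *
show([])
im,d=optics.get_image('scene');P=cloud(optics.camera_params('scene'),d)
cv2.imwrite('pics/last2.png',im)
q=np.dstack([(P[...,:2]-C)@np.column_stack([X,Y]),P[...,2]])*1e3
for x in (-90,-70,-50,-20,20,60,85):
    m=(abs(q[...,0]-x)<6)&(abs(q[...,1]+80)<45)&(q[...,2]<95)&(q[...,2]>60); print(x,m.sum(),np.median(q[m][:,2]).round(1))
E
python3 lz.py
```

```text
t 18.425 tcp case mm [-52.8   0.2  46.3] F [-3.8  1.  15.6] rot [ 0. -0.  0.]
-90 303 74.5
-70 281 74.4
-50 262 74.4
-20 247 74.4
20 222 74.5
60 205 74.4
85 192 74.4
```

The lid is shut: 74.4 mm and level, and the force rose sharply against a hard stop. Lifting off.

Call:
step_arm:
  targets:
    - {"dx":0,"dy":0,"dz":-5,"ax":0,"ay":0,"az":0}
    - {"dx":0,"dy":0,"dz":-40,"ax":0,"ay":0,"az":0}
    - {"dx":0,"dy":0,"dz":-100,"ax":0,"ay":0,"az":0}
    - {"dx":0,"dy":0,"dz":-160,"ax":0,"ay":0,"az":0}
    - {"dx":0,"dy":0,"dz":-200,"ax":0,"ay":0,"az":0}
    - {"dx":0,"dy":0,"dz":-200,"ax":0,"ay":0,"az":0}
    - {"dx":0,"dy":0,"dz":-200,"ax":0,"ay":0,"az":0}

```text
time_s: 19.35
eef_pos: [0.5772, -0.0929, 0.2445]
ee_rot: [[-0.056, 0.998, -0.001], [0.998, 0.056, 0.0], [0.0, -0.001, -1.0]]
wrist_force: [0.0, 0.3, -0.9]
finger_gap: 0.001
grip_force: 0.0
```

```bash
python3 lz.py
```

```text
t 19.35 tcp case mm [-52.4   0.7 244.5] F [ 0.   0.3 -0.9] rot [-0. -0.  0.]
-90 299 74.5
-70 281 74.5
-50 267 74.4
-20 244 74.4
20 228 74.4
60 202 74.4
85 192 74.2
```

View pics/last2.png

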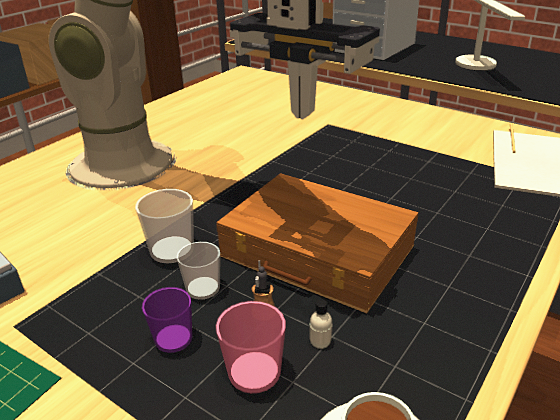

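The case is shut at px (220–416, 178–305). The bottle, pot and figure are where they started, and the gripper is clear.

```bash
python3 -c "
from workcell import bot
print(bot.hand_in())"
```

```text
the job is handed in; nothing more can be done
None
```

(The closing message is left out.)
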